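# Hang the blue sample carrier on the bench rail

### The arm

A 6-joint arm with a two-finger parallel gripper is mounted at the origin on the work surface. World frame = base frame: x ahead of the robot, y to its left, z up, the work surface at z = 0. Lengths are in m, angles in rad, forces in N, time in s.
With the tool pointing down it reaches from about 0.425 to 1.125 m from the base axis. Payload 14.9 kg.
Tool frame: the origin (TCP) lies at the very end of the fingers, on their centre line; the grasp point (between the pads) lies 19 mm behind it; z points along the fingers, x is the direction in which the jaws open and shut, and the axes are right-handed (so a half turn about z gives the same grasp; the last joint's range is limited). The gripper opens to 91 mm and grips with 3 to 60 N. Pads are 32 mm wide; open, the fingers measure 118 mm over their backs; the gripper's body (76 mm by 178 mm) begins 60 mm behind the grasp point.
Start: joints at [-1.28, 0.379, 1.734, -0, 1.028, -0.033], TCP at [0.223, -0.664, 0.214] pointing down, gripper open.
Joint ranges: [-2.77, 2.77], [-0.74, 2.19], [0, 2.66], [-1.06, 4.2], [0.31, 2.87], [-3.08, 3.08]. Speed limits (rad/s): [1.89, 1.89, 2.39, 3.14, 3.14, 3.14].

### API

Orientations are given as a unit quaternion [w, x, y, z].
In Python, from rig import r, optics, workorder gives the robot as it stands.
- The arm moves only by the shell command python3 -m pendant 'ROWS' [OPENING]. ROWS is JSON, a list of rows, each a list of 2 entries, a list of its own where there are three numbers: the shift along the world's x, y, z in cm, then the turn about the world's z in degrees. In form: [[[tx, ty, tz], twist], ...]. A call has 1 to 10 rows; each row shifts and turns the commanded pose from where the row before left it; what a row does not reach is not made up. A row lasts 1/12 s, in which the tool goes at most 41.7 mm and 7.16 degrees, less where a joint would pass 70% of its speed; a pose out of reach is approached as far as the arm can. A call with a gripper value outside its range is refused whole. OPENING is the opening, from 0 (shut) to 1 (fully open), set as the call begins (- or left out, the last holds). The fingers move at their own pace and stop on an object; the grip force is fixed at half the most. Time passes only in rows, so rows that do not move let the fingers close. It gives the time, the measured TCP pose, the force and the opening at its end, in the units of the state.
- r.read_state(): the state, without advancing time (a new reading comes with each control period).
- optics.read_camera(name): name is "scene" or "side" or "wrist"; returns (picture, depth): 400x640x3 uint8, red, green, blue; 400x640 float32, m along the optical axis (not along the pixel's ray), 0 where there is no reading.
- optics.camera_params(name): a dict with "K" (3x3 intrinsics, pixels), "extrinsics" (4x4, takes a point from camera to world coordinates). Camera axes: x right, y down, z forward; pixel columns grow to the right and rows downward; lengths in m; the calibration is good to about 2 mm. A picture is of the moment at which its call begins: read the wrist's pose just before it. camera_params takes no time and is no camera call; for the wrist camera it gives the pose at the moment of the call.
- workorder.sign_off(): hands the job in, once; it reports no verdict.
The state is a dict: "time": time; "joint_positions": joint angles; "qvel": joint speeds; "joint_efforts": joint torques, N m; "position": TCP position; "tool_rot": TCP orientation; "force": force on the tool from outside, world axes, zero at the start; "wrist_torque": the same for the moment, N m; "gripper_width": opening from 0.0 (shut) to 1.0 (fully open).
Only numpy, scipy, OpenCV 4.12 (cv2) and the standard library are available. Lean on these libraries where they do the work, as an engineer would, in place of code of your own. Each camera call takes 0.05 s, during which the arm holds its last target.

### The job

Hang the blue sample carrier on the bench rail: bring its thin neck in between the two lips at the rail's open, flared end, slide it along fully home against the black stop at the closed end, and leave it hanging there by its collar. Leave the orange and green carriers where they stand.

Things in the scene. Friction and masses are not known exactly. Their poses are not given: they have to be found in the camera images.
- blue_mid (a point): Blue carrier, about 0.16 kg, upright, round about its axis, 136 mm tall. From below: white cup, diameter 44, 50 mm tall; steel neck, diameter 12, 30 mm; blue collar disc, diameter 56, 6 mm thick; blue grip post, diameter 22, 50 mm tall. Point on the axis, 68 mm above the underside: collar's underside 12 mm above it, grip post 18 to 68 mm above it (its middle 43). z up the carrier.
- orange_mid (a point): Orange carrier, to be left alone: same shape and size as the blue one, with orange grip post, collar and band. Stands upright on the bench. Point on its axis, 68 mm above its underside.
- green_mid (a point): Green carrier, to be left alone: same shape and size as the blue one, with green grip post, collar and band. Stands upright on the bench. Point on its axis, 68 mm above its underside.
- rail_home (a point): Where blue_mid lies when it hangs fully home. Fixed level rail: x along the slot from open end to stop, y across, z up. Two aluminium lips 8 mm thick, slot 26 mm wide; lips' top 12 mm above this point. Mouth 170 mm away in -x, 50 mm wide, narrowing over 35 mm. Stop face 28 mm away in +x, 9 mm higher than the lips. The neck's play lets the carrier ride 0 to 22 mm above home.

How it is judged:
On the way:
1. the blue carrier's neck is in the rail's open half, cup below the lips and collar above (y of blue_mid in the frame of rail_home between -0.012 and 0.012 m and x of blue_mid in the frame of rail_home between -0.165 and -0.05 m and z of blue_mid in the frame of rail_home between -0.008 and 0.03 m), for 0.1 s.
At the end, for the whole second after the job is handed in: The blue carrier hangs released and at rest in the slot by its collar, upright within 10 degrees, its point within 15 mm of fully home along the rail, 12 mm across it and 6 mm in height; the orange and green carriers are within 30 mm of where they stood (y of blue_mid in the frame of rail_home between -0.012 and 0.012 m and x of blue_mid in the frame of rail_home between -0.015 and 0.01 m and z of blue_mid in the frame of rail_home between -0.006 and 0.006 m and angle between blue_mid's own z axis and vertical below 0.17 rad and distance of each of orange_mid, green_mid from where it was at the start of the episode below 0.03 m); the robot touches nothing.
It fails at once if the orange or green carrier is displaced by more than 30 mm (distance of any of orange_mid, green_mid from where it was at the start of the episode above 0.03 m).
It also fails if it takes over 38 s, if anything falls off the work surface, if the arm or the gripper's body presses on something with over 40 N, if the wrist force passes 120 N, or if a joint passes its speed limit or range.

## Working session

There is one attempt and no reset: what is moved stays moved. The work goes in short steps, Python scripts to look and compute and a shell command to move; the robot and the scene stay as the last step left them, time stands still between calls to the robot, and variables do not carry over. Pictures are saved under pics/ and viewed, and the job is handed in when it is done.

```bash
ls; mkdir -p pics; cat > h.py <<'E'
import numpy as np, cv2
from rig import r, optics, workorder
def cam(n,save=None):
    P=optics.camera_params(n); im,d=optics.read_camera(n)
    if save: cv2.imwrite(f'pics/{save}.png',cv2.cvtColor(im,cv2.COLOR_RGB2BGR))
    K=np.array(P['K']);T=np.array(P['extrinsics'])
    v,u=np.mgrid[:400,:640]
    X=np.stack([(u-K[0,2])/K[0,0]*d,(v-K[1,2])/K[1,1]*d,d],-1)@T[:3,:3].T+T[:3,3]
    X[d==0]=np.nan
    return im,d,X,K,T
E
python3 - <<'E'
from h import *
for n in ['scene','side']:
    im,d,X,K,T=cam(n,n+'0'); np.savez(n+'0.npz',im=im,d=d,X=X,K=K,T=T); print(n,T.round(3).tolist(),K[0,0])
print(r.read_state())
E
```

```text
pics
scene [[0.732, 0.494, -0.469, 1.025], [0.681, -0.534, 0.501, -0.504], [-0.004, -0.686, -0.727, 0.87], [0.0, 0.0, 0.0, 1.0]] 479.62839067218715
side [[-0.995, -0.032, 0.098, 0.462], [-0.102, 0.476, -0.874, 0.744], [-0.019, -0.879, -0.477, 0.559], [0.0, 0.0, 0.0, 1.0]] 434.37984401246445
{'time': 0.1, 'joint_positions': array([-1.28031228e+00,  3.79334745e-01,  1.73470015e+00, -2.84011284e-05,
        1.02853310e+00, -3.33270860e-02]), 'qvel': array([ 0.00135855, -0.00272891, -0.00196768, -0.00093291, -0.00194107,
        0.00119974]), 'joint_efforts': array([ 7.28448981e-05, -7.65035534e+01, -4.35291803e+01,  6.52086502e-02,
        3.98712605e-02, -1.23422569e-05]), 'position': array([ 0.22259756, -0.66329547,  0.21337982]), 'tool_rot': array([-2.88142449e-04,  8.11848360e-01, -5.83868138e-01, -3.93629688e-04]), 'force': array([ 0.65182225, -0.4031752 , -0.18145557]), 'wrist_torque': array([ 0.00795945, -0.00911816, -0.01557782]), 'gripper_width': 1.0037642649754264}
```

View pics/scene0.png

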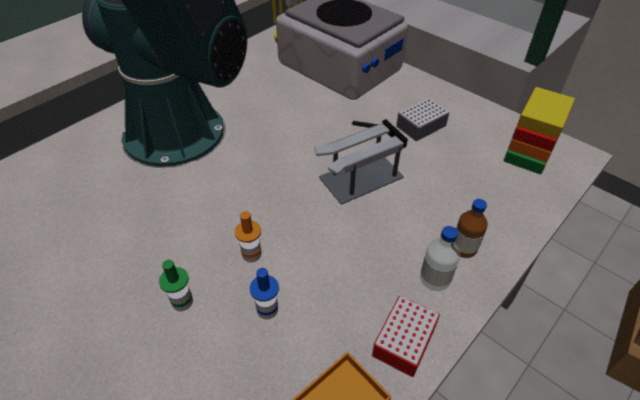

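View pics/side0.png

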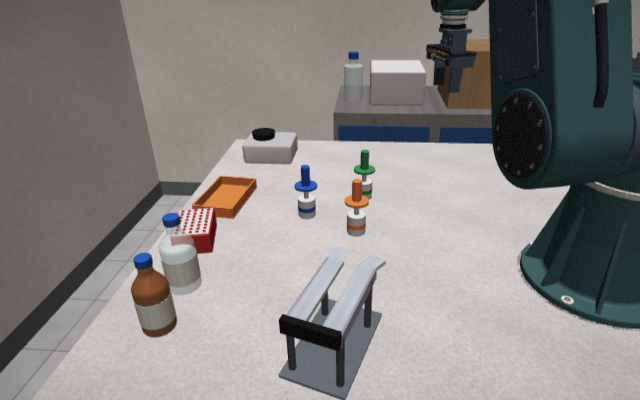

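The scene view shows blue at (264,290), orange at (248,235) and green at (175,285). The rail's flared end is near (330,155) and its black stop near (395,132). Next I'll measure their positions.

```bash
python3 - <<'E'
import numpy as np, cv2
for n in ['scene','side']:
    D=np.load(n+'0.npz'); im=D['im'];X=D['X']
    hsv=cv2.cvtColor(im,cv2.COLOR_RGB2HSV)
    for c,(lo,hi) in dict(blue=(105,125),orange=(8,18),green=(50,80)).items():
        m=(hsv[...,0]>=lo)&(hsv[...,0]<=hi)&(hsv[...,1]>150)&(X[...,0]>.2)&(X[...,0]<1.1)&(abs(X[...,1])<.6)&(X[...,2]>.075)&(X[...,2]<.15)
        k,l,st,ce=cv2.connectedComponentsWithStats(m.astype(np.uint8))
        for i in range(1,k):
            if st[i,4]<40: continue
            p=X[l==i]; top=p[p[:,2]>.132]; col=p[(p[:,2]>.078)&(p[:,2]<.09)]
            post=p[(p[:,2]>.095)&(p[:,2]<.13)]
            print(n,c,st[i],ce[i].round(),'z',p[:,2].min().round(3),p[:,2].max().round(3),'top',top.mean(0).round(4),len(top),
              'col mid',((col.max(0)+col.min(0))/2).round(4),'post',post.mean(0).round(4),len(post))
    # rail
    Z=X[...,2]
    m=(X[...,0]>.4)&(X[...,0]<1.1)&(Z>.08)&(Z<.3)&(X[...,1]>-.1)&(X[...,1]<.5)
    k,l,st,ce=cv2.connectedComponentsWithStats(m.astype(np.uint8))
    for i in range(1,k):
        if st[i,4]>60:
            p=X[l==i]; print(n,st[i],ce[i].round(),np.nanmin(p,0).round(3),np.nanmax(p,0).round(3))
            h=np.histogram(p[:,2],np.arange(.08,.3,.004)); print(h[0])
E
```

```text
<stdin>:12: RuntimeWarning: Mean of empty slice.
  ret = um.true_divide(
Traceback (most recent call last):
ValueError: zero-size array to reduction operation maximum which has no identity
```

```bash
python3 - <<'E'
import cv2
a=cv2.imread('pics/scene0.png')[100:210,300:430]; cv2.imwrite('pics/a.png',cv2.resize(a,None,fx=5,fy=5,interpolation=cv2.INTER_CUBIC))
a=cv2.imread('pics/side0.png')[235:395,265:400]; cv2.imwrite('pics/b.png',cv2.resize(a,None,fx=3.7,fy=3.7,interpolation=cv2.INTER_CUBIC))
E
```

```text
(no output)
```

View pics/a.png

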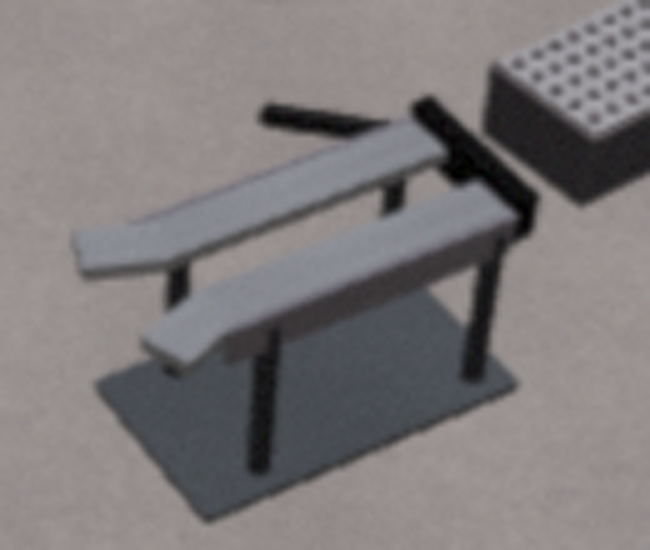

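View pics/b.png

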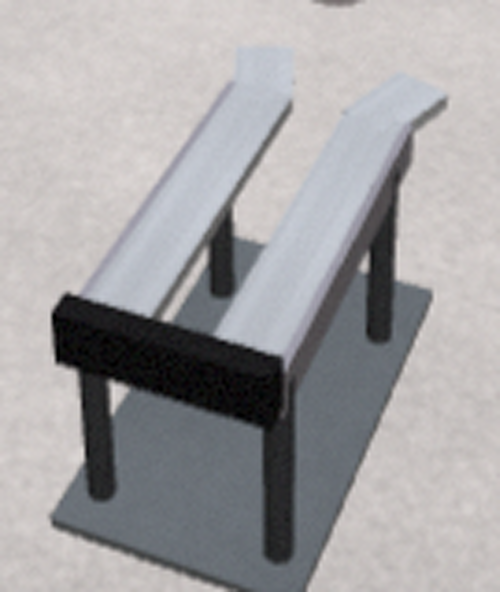

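The crops show the two lips clearly: flared end at upper left and stop plate at right. A dark rod lies behind the far lip, around (355-385,122) in the scene image. I'll fix the script next.

```bash
python3 - <<'E' 2>/dev/null
import numpy as np, cv2
for n in ['scene','side']:
    D=np.load(n+'0.npz'); im=D['im'];X=D['X']
    hsv=cv2.cvtColor(im,cv2.COLOR_RGB2HSV)
    for c,(lo,hi) in dict(blue=(105,125),orange=(5,18),green=(50,80)).items():
        m=(hsv[...,0]>=lo)&(hsv[...,0]<=hi)&(hsv[...,1]>150)&(X[...,0]>.2)&(X[...,0]<1.1)&(abs(X[...,1])<.6)&(X[...,2]>.07)&(X[...,2]<.15)
        k,l,st,ce=cv2.connectedComponentsWithStats(m.astype(np.uint8))
        for i in range(1,k):
            if st[i,4]<60: continue
            p=X[l==i]; top=p[p[:,2]>.131]; col=p[(p[:,2]>.076)&(p[:,2]<.092)]
            print(n,c,st[i],ce[i].round(),'z',p[:,2].min().round(3),p[:,2].max().round(3),'top',top.mean(0).round(4),len(top),'med',np.median(p,0).round(3),
              'col mid',((col.max(0)+col.min(0))/2).round(4) if len(col) else '',(np.ptp(col,0)).round(3) if len(col) else '')
    Z=X[...,2]
    m=(X[...,0]>.4)&(X[...,0]<1.1)&(Z>.07)&(Z<.3)&(X[...,1]>-.3)&(X[...,1]<.5)
    k,l,st,ce=cv2.connectedComponentsWithStats(m.astype(np.uint8))
    for i in range(1,k):
        if st[i,4]>60:
            p=X[l==i]; print(n,st[i],ce[i].round(),np.nanmin(p,0).round(3),np.nanmax(p,0).round(3))
            h=np.histogram(p[:,2],np.arange(.08,.3,.004)); print(h[0])
D=np.load('scene0.npz'); X=D['X']
for u,v in [(355,121),(360,123),(365,124),(370,125),(375,126)]: print(u,v,X[v,u].round(3))
for (u,v) in [(316,150),(345,169),(386,125),(402,140),(350,187),(395,175)]: print(u,v,X[v,u].round(3))
E
```

```text
scene blue [250 268  28  33 621] [264. 286.] z 0.083 0.14 top [ 0.6133 -0.208   0.1362] 91 med [ 0.618 -0.212  0.088] col mid [ 0.6122 -0.2075  0.0874] [0.054 0.054 0.009]
scene orange [512 138  40  17 172] [531. 146.] z 0.07 0.088 top [nan nan nan] 0 med [0.795 0.534 0.076] col mid [0.7954 0.5328 0.0821] [0.095 0.022 0.012]
scene orange [458 211  29  27 574] [472. 224.] z 0.074 0.132 top [0.8227 0.1912 0.1316] 5 med [0.827 0.185 0.103] col mid [0.8264 0.1831 0.0843] [0.048 0.026 0.015]
scene orange [235 212  26  30 505] [247. 229.] z 0.08 0.139 top [ 0.4865 -0.1368  0.1358] 70 med [ 0.491 -0.14   0.088] col mid [ 0.4854 -0.1354  0.0856] [0.057 0.055 0.011]
scene green [160 260  28  32 587] [173. 277.] z 0.083 0.139 top [ 0.4721 -0.3137  0.136 ] 79 med [ 0.477 -0.316  0.088] col mid [ 0.4711 -0.313   0.0875] [0.052 0.051 0.009]
scene [ 314  119   94   59 2376] [363. 148.] [0.426 0.098 0.07 ] [0.581 0.324 0.129]
[ 14  19  10  38  72  68 104 183 905 735  51 106   6   0   0   0   0   0
   0   0   0   0   0   0   0   0   0   0   0   0   0   0   0   0   0   0
   0   0   0   0   0   0   0 
[... 3281 characters left out ...]
0    0    0    0    0    0
    0    0    0    0    0    0    0    0    0    0    0    0]
side [ 131  253   40   55 1459] [148. 283.] [0.788 0.184 0.07 ] [0.845 0.235 0.152]
[ 69  68  87 119 115 117 104  81  71  58  38  31  34  18  39  35  47 131
   0   0   0   0   0   0   0   0   0   0   0   0   0   0   0   0   0   0
   0   0   0   0   0   0   0   0   0   0   0   0   0   0   0   0   0   0]
355 121 [0.357 0.379 0.014]
360 123 [0.372 0.383 0.012]
365 124 [0.389 0.385 0.016]
370 125 [0.401 0.393 0.014]
375 126 [0.486 0.292 0.116]
316 150 [0.439 0.125 0.115]
345 169 [0.527 0.13  0.107]
386 125 [0.507 0.309 0.12 ]
402 140 [0.573 0.284 0.125]
350 187 [0.53  0.149 0.034]
395 175 [0.576 0.273 0.017]
```

```bash
cat > fit.py <<'E'
import numpy as np, cv2, sys
from scipy.optimize import minimize
def rail(X,n):
    p=X[(X[...,0]>.38)&(X[...,0]<.62)&(X[...,1]>.06)&(X[...,1]<.36)&(X[...,2]>.108)&(X[...,2]<.135)]
    z0=np.median(p[:,2])
    lip=p[abs(p[:,2]-z0)<.004]; stop=p[p[:,2]>z0+.006]
    best=None
    # direction: fit with two-line structure; slot = gap
    c=lip[:,:2].mean(0)
    for a in np.radians(np.arange(50,90,.25)):
        d=np.array([np.cos(a),np.sin(a)]); nn=np.array([-d[1],d[0]])
        s=(lip[:,:2]-c)@d; t=(lip[:,:2]-c)@nn
        m=(s>np.quantile(s,.3))&(s<np.quantile(s,.95))
        ts=np.sort(t[m]); mid=(ts>-.03)&(ts<.03); q=ts[mid]; g=np.diff(q)
        if len(g)==0: continue
        i=g.argmax()
        if best is None or g[i]>best[0]: best=(g[i],a,(q[i]+q[i+1])/2,ts[[0,-1]])
    g,a,tm,ext=best; d=np.array([np.cos(a),np.sin(a)]); nn=np.array([-d[1],d[0]]); c=c+nn*tm
    s=(lip[:,:2]-c)@d; ss=(stop[:,:2]-c)@d
    print(n,'lip z',z0.round(4),'ang',np.degrees(a),'gap',g.round(4),'ext',(ext-tm).round(4),'c',c.round(4),'mouth end',np.quantile(s,[0,.01]).round(4),'lip far',s.max().round(4),'stop s',np.quantile(ss,[.02,.1,.5,.9,.98]).round(4), 'stopz',stop[:,2].max().round(3))
    print('  mouth pt',(c+d*s.min()).round(4),' home via mouth',(c+d*(s.min()+.17)).round(4),' home via stop',(c+d*(np.quantile(ss,.02)-.028)).round(4))
if __name__=='__main__':
    for n in ['scene','side']: rail(np.load(n+'0.npz')['X'],n)
E
python3 fit.py
```

```text
scene lip z 0.1158 ang 72.75 gap 0.0205 ext [-0.0479  0.0481] c [0.505 0.204] mouth end [-0.1026 -0.0978] lip far 0.109 stop s [0.0965 0.0975 0.1021 0.1091 0.1105] stopz 0.129
  mouth pt [0.4745 0.106 ]  home via mouth [0.5249 0.2684]  home via stop [0.5253 0.2695]
side lip z 0.1146 ang 77.0 gap 0.0182 ext [-0.0508  0.0494] c [0.5075 0.2198] mouth end [-0.1187 -0.1095] lip far 0.0987 stop s [0.0809 0.0834 0.0899 0.0956 0.0975] stopz 0.125
  mouth pt [0.4808 0.1041]  home via mouth [0.5191 0.2697]  home via stop [0.5194 0.2713]
```

```bash
python3 -m pendant '[[[2.5,3,0],7],[[2.5,3,0],7],[[2.5,3,0],7],[[2.5,3,0],7],[[2.5,3,0],7],[[2.5,3,0],7],[[2.5,3,0],7],[[2.5,3,0],2.5],[[2.5,3,0],0],[[2.5,3,0],0]]' 0.7
```

```text
time: 0.93
position: [0.4735, -0.3619, 0.2138]
tool_rot: [-0.0, 0.985, -0.173, -0.0]
force: [-0.1, 0.1, 0.7]
gripper_width: 0.698
```

```bash
python3 -m pendant '[[[2.8,3.1,0],0],[[2.8,3.1,0],0],[[2.8,3.1,0],0],[[2.8,3.1,0],0],[[2.6,3.3,0],0],[[0,0,0],0]]' 0.7
python3 - <<'E'
from h import *
print(r.read_state()['position'])
im,d,X,K,T=cam('wrist','w1'); np.savez('w1.npz',im=im,d=d,X=X)
print(T.round(3).tolist())
hsv=cv2.cvtColor(im,cv2.COLOR_RGB2HSV)
m=(hsv[...,0]>=105)&(hsv[...,0]<=125)&(hsv[...,1]>150)&(X[...,2]>.07)&(X[...,2]<.15)
p=X[m];top=p[p[:,2]>.130];col=p[(p[:,2]>.076)&(p[:,2]<.092)]
for q in(top,col): print(len(q),q.mean(0),(q.max(0)+q.min(0))/2,np.ptp(q,0))
E
```

```text
time: 1.43
position: [0.6135, -0.2025, 0.2138]
tool_rot: [-0.0, 0.985, -0.171, 0.0]
force: [0.4, -1.3, -0.0]
gripper_width: 0.701
[ 0.61347914 -0.20250193  0.21381048]
[[0.942, -0.325, -0.088, 0.638], [-0.337, -0.908, -0.249, -0.131], [0.001, 0.264, -0.964, 0.384], [0.0, 0.0, 0.0, 1.0]]
416 [ 0.6107095  -0.20490341  0.13545588] [ 0.61050804 -0.20525777  0.13404443] [0.02122725 0.02031738 0.00796333]
1309 [ 0.61186187 -0.20003462  0.08577052] [ 0.60991541 -0.20585408  0.08539929] [0.05353419 0.05554022 0.01196661]
```

View pics/w1.png

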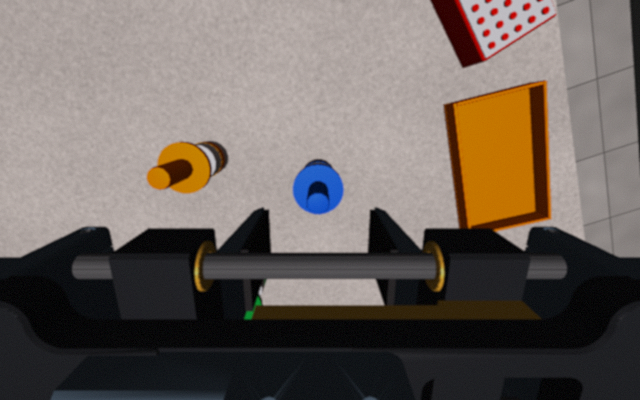

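The wrist view shows blue at (318,190), lined up between the fingers, with orange well clear at (185,168). I'll shift −0.3/−0.25 cm and descend.

```bash
python3 -m pendant '[[[-0.3,-0.25,-2],0],[[0,0,-3.5],0],[[0,0,-3.5],0],[[0,0,-2],0],[[0,0,-0.6],0],[[0,0,0],0]]' 0.7 && python3 -m pendant '[[[0,0,0],0],[[0,0,0],0],[[0,0,0],0],[[0,0,0],0],[[0,0,0],0]]' 0
```

```text
time: 1.98
position: [0.6059, -0.2099, 0.0964]
tool_rot: [-0.0, 0.985, -0.174, -0.002]
force: [-0.0, -0.3, 1.3]
gripper_width: 0.701
time: 2.4
position: [0.6076, -0.2099, 0.0989]
tool_rot: [0.0, 0.985, -0.173, 0.001]
force: [-0.9, -0.6, -0.7]
gripper_width: 0.363
```

```bash
python3 -m pendant '[[[0.3,0.4,0],0],[[0,0,0],0],[[0,0,0],0],[[0,0,0],0],[[0,0,0],0],[[0,0,0],0]]' 0
python3 - <<'E'
from h import *
im,d,X,K,T=cam('wrist','w2'); print(r.read_state()['position'],r.read_state()['force'])
E
```

```text
time: 2.9
position: [0.6107, -0.2058, 0.0983]
tool_rot: [-0.0, 0.985, -0.173, 0.0]
force: [0.8, 2.5, 5.6]
gripper_width: 0.233
[ 0.61067516 -0.20576519  0.0983367 ] [1.60257076 1.83025469 5.95251133]
```

View pics/w2.png

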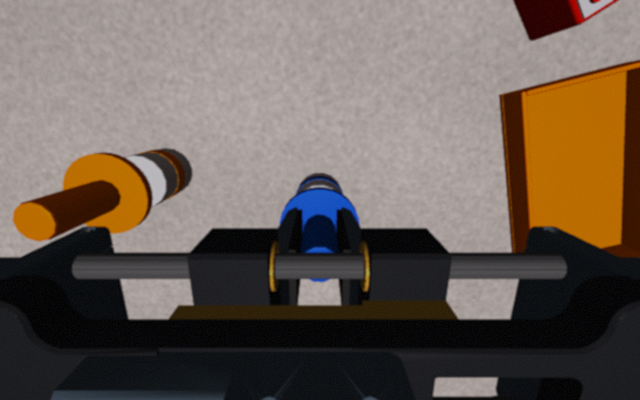

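Grasp is good (opening 0.233 ≈ 21 mm, post held). I'll lift, then go round the orange carrier towards the mouth.

```bash
python3 -m pendant '[[[0,0,2],0],[[0,0,3],0],[[0,2,1],0],[[0,3.5,0],0],[[0,3.5,0],0],[[0,3.5,0],0],[[-1.5,3,0],1],[[-2.5,2.5,0],2],[[-3,2,0],2],[[-3,1.5,0],0]]'; python3 -m pendant '[[[-3,0.8,0],0],[[-2.5,0.8,0],0],[[0,0,0],0],[[0,0,0],0],[[0,0,0],0],[[0,0,0],0]]'
python3 - <<'E'
from h import *
from fit import rail
s=r.read_state();print(s['position'],s['tool_rot'],s['force'])
for n in ['scene','side','wrist']:
    im,d,X,K,T=cam(n,n+'3'); np.savez(n+'3.npz',im=im,d=d,X=X,K=K,T=T)
    hsv=cv2.cvtColor(im,cv2.COLOR_RGB2HSV)
    m=(hsv[...,0]>=105)&(hsv[...,0]<=125)&(hsv[...,1]>150)&(X[...,2]>.07)&(X[...,2]<.22)&(X[...,0]<.6)&(X[...,1]<.12)&(X[...,1]>-.1)
    p=X[m]
    if len(p): print(n,len(p),p.min(0).round(4),p.max(0).round(4),((p.max(0)+p.min(0))/2).round(4))
    try: rail(X,n)
    except Exception as e: print(e)
E
```

```text
time: 3.78
position: [0.5083, 0.0106, 0.1572]
tool_rot: [0.0, 0.992, -0.129, -0.001]
force: [0.6, 0.2, -1.7]
gripper_width: 0.234
time: 4.28
position: [0.456, 0.025, 0.158]
tool_rot: [0.0, 0.991, -0.13, 0.0]
force: [-0.0, -0.5, -2.5]
gripper_width: 0.236
[0.45599526 0.02502039 0.15801082] [ 1.61931119e-05  9.91485376e-01 -1.30217963e-01  1.76986721e-04] [-0.03562759 -0.50517543 -2.51123677]
scene 318 [ 0.4319 -0.0044  0.0796] [0.4843 0.0463 0.216 ] [0.4581 0.0209 0.1478]
scene lip z 0.1157 ang 72.25 gap 0.0212 ext [-0.0479  0.0479] c [0.506  0.2079] mouth end [-0.1062 -0.1016] lip far 0.1069 stop s [0.0928 0.094  0.0993 0.1049 0.1076] stopz 0.128
  mouth pt [0.4737 0.1068]  home via mouth [0.5255 0.2687]  home via stop [0.5258 0.2696]
side 600 [0.4293 0.0029 0.0774] [0.4808 0.0546 0.2047] [0.455  0.0288 0.141 ]
side lip z 0.1146 ang 68.5 gap 0.0182 ext [-0.0487  0.0501] c [0.5047 0.2204] mouth end [-0.1195 -0.1102] lip far 0.0988 stop s [0.0814 0.0835 0.0901 0.0954 0.0977] stopz 0.126
  mouth pt [0.4609 0.1093]  home via mouth [0.5232 0.2675]  home via stop [0.5243 0.2702]
wrist 3033 [0.43   0.0149 0.0799] [0.4822 0.0524 0.2108] [0.4561 0.0337 0.1453]
index -1 is out of bounds for axis 0 with size 0
```

View pics/wrist3.png

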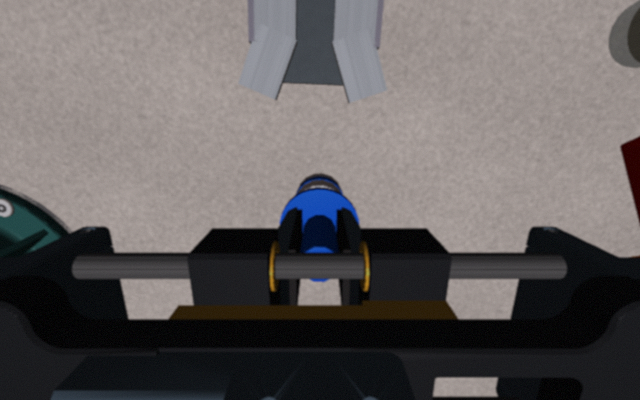

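View pics/side3.png

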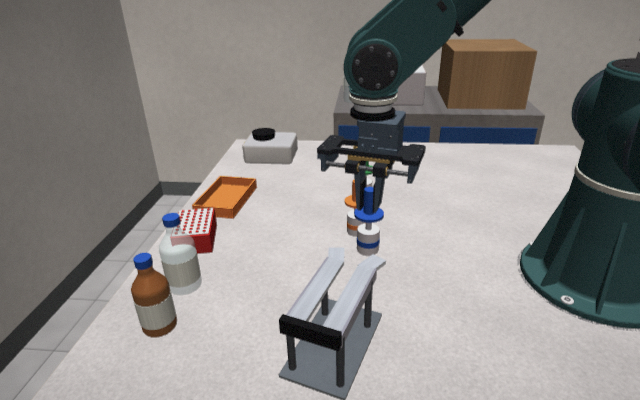

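```bash
python3 - <<'E'
import numpy as np
for n in ['scene0','scene3','side0','side3']:
    X=np.load(n+'.npz')['X']
    p=X[(X[...,0]>.40)&(X[...,0]<.62)&(X[...,1]>.07)&(X[...,1]<.34)&(X[...,2]>.110)&(X[...,2]<.120)]
    # slices in y: edges in x
    a=np.radians(72.5);d=np.array([np.cos(a),np.sin(a)]);nn=np.array([-d[1],d[0]]);c=np.array([.505,.205])
    s=(p[:,:2]-c)@d;t=(p[:,:2]-c)@nn
    out=[]
    for s0 in np.arange(-.06,.09,.015):
        q=t[abs(s-s0)<.006]; l=q[q>0];rr=q[q<0]
        q=np.sort(q);m=(q>-.03)&(q<.03);q2=q[m];i=np.diff(q2).argmax()
        out.append([s0,q[0],q2[i],q2[i+1],q[-1],(q[0]+q[-1])/2,(q2[i]+q2[i+1])/2])
    out=np.array(out);print(n);print((out*1000).round(1))
    for k in(5,6): f=np.polyfit(out[:,0],out[:,k],1); print('ang',72.5+np.degrees(f[0]),'off mm',f[1]*1000)
E
```

```text
scene0
[[-60.  -45.2 -12.2  11.2  46.8   0.8  -0.5]
 [-45.  -46.1 -10.2  11.1  47.6   0.8   0.5]
 [-30.  -45.2 -10.7  12.4  47.5   1.1   0.8]
 [-15.  -45.9 -11.2  13.1  46.3   0.2   1. ]
 [  0.  -45.  -11.7  10.   45.9   0.5  -0.8]
 [ 15.  -48.2 -12.4  11.6  46.7  -0.7  -0.4]
 [ 30.  -45.5 -13.1  10.2  45.4  -0.   -1.5]
 [ 45.  -44.5 -11.6  13.5  44.5  -0.    1. ]
 [ 60.  -46.2 -10.4  12.4  46.6   0.2   1. ]
 [ 75.  -45.5 -10.7  13.1  47.1   0.8   1.2]]
ang 72.22848639728211 off mm 0.3982153600461031
ang 72.79469733410308 off mm 0.19676101032922974
scene3
[[-60.  -45.1 -11.1  11.8  45.1  -0.    0.3]
 [-45.  -45.4 -11.5  11.5  44.4  -0.5  -0. ]
 [-30.  -45.9 -11.9  13.2  46.2   0.2   0.7]
 [-15.  -45.8 -11.1  10.7  46.5   0.3  -0.2]
 [  0.  -46.3 -10.9  13.4  47.    0.4   1.3]
 [ 15.  -45.8 -12.5  11.7  47.6   0.9  -0.4]
 [ 30.  -46.5 -12.   11.1  47.7   0.6  -0.4]
 [ 45.  -48.2 -11.1  10.3  47.5  -0.3  -0.4]
 [ 60.  -44.  -11.4  12.7  44.9   0.4   0.6]
 [ 75.  -46.2 -11.   13.1  45.1  -0.6   1. ]]
ang 72.50383689518853 off mm 0.13612047679056136
ang 72.55923943094014 off mm 0.2457364
[... 413 characters left out ...]
1   3.1]
 [ 75.  -42.5  -8.8  16.2  48.4   3.    3.7]]
ang 72.44892703392445 off mm 3.170336272224006
ang 72.65443068302112 off mm 3.3742934100233564
side3
[[-60.  -41.8  -9.9  16.4  48.2   3.2   3.2]
 [-45.  -41.6  -9.8  15.9  48.6   3.5   3.1]
 [-30.  -41.3  -9.7  16.3  48.4   3.5   3.3]
 [-15.  -41.5  -9.1  16.3  48.4   3.4   3.6]
 [  0.  -41.9  -9.3  16.7  48.6   3.3   3.7]
 [ 15.  -41.7  -9.7  16.1  48.7   3.5   3.2]
 [ 30.  -42.8  -9.3  15.8  48.6   2.9   3.3]
 [ 45.  -41.8  -8.9  16.   48.6   3.4   3.5]
 [ 60.  -42.6  -9.6  16.   48.7   3.1   3.2]
 [ 75.  -41.9  -9.2  16.4  48.5   3.3   3.6]]
ang 72.3909134947271 off mm 3.326258795572164
ang 72.59624285724166 off mm 3.3662190692465987
```

The wrist view shows the carrier at column 320 and the mouth between its lips at columns 278–350, about 5 px left. The side view shows the carrier hanging upright and clear of the rail. I'll cross-check the slot line using wrist depth.

```bash
python3 - <<'E'
import numpy as np
X=np.load('wrist3.npz')['X']
p=X[:220][(X[:220,:,2]>.106)&(X[:220,:,2]<.125)&(X[:220,:,1]>.08)&(X[:220,:,0]<.6)]
print(len(p),np.median(p[:,2]))
d=np.array([.3007,.9537]);nn=np.array([-.9537,.3007]);c=np.array([.5033,.2055])
s=(p[:,:2]-c)@d;t=(p[:,:2]-c)@nn; print('smin',s.min(),s.max())
for s0 in np.arange(-.1,.0,.008):
    q=np.sort(t[abs(s-s0)<.003])
    if len(q)<5: continue
    q2=q[abs(q)<.04]; i=np.diff(q2).argmax(); print((np.array([s0,q[0],q2[i],q2[i+1],q[-1],(q2[i]+q2[i+1])/2,(q[0]+q[-1])/2])*1e3).round(1))
E
```

```text
8707 0.11472111884325198
smin -0.10188398788965795 -0.03620397603833372
[-100.   -37.8  -24.6   25.3   40.7    0.3    1.5]
[-92.  -52.6 -21.7  22.3  53.1   0.3   0.2]
[-84.  -50.7 -18.6  19.4  51.1   0.4   0.2]
[-76.  -47.5 -15.6  16.6  48.3   0.5   0.4]
[-68.  -44.3 -12.5  13.4  45.2   0.4   0.5]
[-60.  -44.4 -11.7  12.9  45.4   0.6   0.5]
[-52.  -44.4 -12.4  13.5  45.8   0.5   0.7]
[-44.  -44.4 -12.4  13.4  45.8   0.5   0.7]
[-36.  -44.2 -12.4  13.5  17.    0.6 -13.6]
```

Wrist depth confirms it: slot centre line within 0.5 mm, mouth at s = −0.102 m, so home is at s = +0.068 m. Aligning now and lowering to rail height.

```bash
python3 -m pendant '[[[-0.5,0.2,-0.8],-1.5],[[-0.4,0.1,-0.8],-1],[[0,0,0],0],[[0,0,0],0],[[0,0,0],0]]'
cat > st.py <<'E'
from h import *
s=r.read_state();p=s['position'];v=p[:2]-[.5033,.2055]
print(s['time'],p.round(4),'s',(v@[.3007,.9537]).round(4),'t',(v@[-.9537,.3007]).round(4),s['force'].round(1),s['wrist_torque'].round(2),s['gripper_width'])
E
python3 st.py
```

```text
time: 4.85
position: [0.4465, 0.0282, 0.142]
tool_rot: [0.0, 0.988, -0.151, -0.0]
force: [0.0, -0.5, -2.1]
gripper_width: 0.233
4.85 [0.4465 0.0282 0.142 ] s -0.1862 t 0.0009 [ 0.  -0.5 -2.1] [-0.01 -0.07 -0.04] 0.2332096514840282
```

```bash
python3 -m pendant '[[[0.5,1.6,0],0],[[0.5,1.6,0],0],[[0.5,1.6,0],0],[[0.5,1.6,0],0],[[0.5,1.6,0],0],[[0.5,1.6,0],0],[[0,0,0],0]]'; python3 st.py;  python3 - <<'E'
from h import *
cam('side','side4')
E
```

```text
time: 5.43
position: [0.4777, 0.1262, 0.1425]
tool_rot: [-0.0, 0.989, -0.151, 0.001]
force: [-0.8, -0.3, -2.4]
gripper_width: 0.234
5.4333 [0.4777 0.1262 0.1425] s -0.0833 t 0.0006 [-0.8 -0.3 -2.4] [-0.04 -0.1  -0.02] 0.23413838961150069
```

View pics/side4.png

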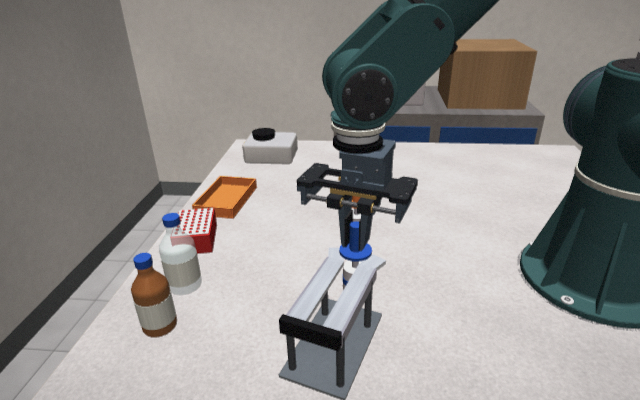

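The neck is entering the mouth, with the collar at (355,252) above the lips and the cup below, at no contact force. Sliding on.

```bash
python3 -m pendant '[[[0.5,1.6,0],0],[[0.5,1.6,0],0],[[0.5,1.6,0],0],[[0.5,1.6,0],0],[[0.5,1.6,0],0],[[0.5,1.6,0],0],[[0.5,1.6,0],0],[[0.2,0.6,-0.2],0],[[0,0,-0.3],0],[[0,0,0],0]]'; python3 st.py
```

```text
time: 6.32
position: [0.5127, 0.242, 0.1361]
tool_rot: [0.0, 0.988, -0.151, -0.001]
force: [-0.1, 0.1, -2.2]
gripper_width: 0.232
6.3167 [0.5127 0.242  0.1361] s 0.0376 t 0.002 [-0.1  0.1 -2.2] [-0.09 -0.02  0.01] 0.23233661663658237
```

```bash
python3 -m pendant '[[[0.4,0.9,0],0],[[0.35,0.8,0],0],[[0.25,0.7,0],0],[[0.0,0.2,0],0],[[0,0,0],0],[[0,0,0],0]]'; python3 st.py
```

```text
time: 6.82
position: [0.5231, 0.2683, 0.1369]
tool_rot: [0.0, 0.988, -0.151, -0.0]
force: [0.5, 0.1, -1.9]
gripper_width: 0.232
6.8167 [0.5231 0.2683 0.1369] s 0.0659 t 0.0001 [ 0.5  0.1 -1.9] [-0.03 -0.09 -0.02] 0.23248184545497322
```

```bash
python3 -m pendant '[[[0.05,0.1,0],0],[[0.05,0.1,0],0],[[0,0,0],0],[[0,0,0],0]]'; python3 st.py; python3 -m pendant '[[[0.05,0.1,0],0],[[0,0.1,0],0],[[0,0,0],0],[[0,0,0],0]]'; python3 st.py
```

```text
time: 7.15
position: [0.5242, 0.2702, 0.1369]
tool_rot: [-0.0, 0.988, -0.152, -0.0]
force: [0.4, -0.4, -2.0]
gripper_width: 0.232
7.15 [0.5242 0.2702 0.1369] s 0.068 t -0.0005 [ 0.4 -0.4 -2. ] [-0.04 -0.08  0.02] 0.23242455748780097
time: 7.48
position: [0.5247, 0.2723, 0.1369]
tool_rot: [0.0, 0.988, -0.152, -0.0]
force: [0.4, -0.2, -2.2]
gripper_width: 0.23
7.4833 [0.5247 0.2723 0.1369] s 0.0701 t -0.0003 [ 0.4 -0.2 -2.2] [ 0.1  -0.06  0.02] 0.23027697917444548
```

```bash
python3 -m pendant '[[[0.05,0.1,0],0],[[0,0.1,0],0],[[0,0,0],0],[[0,0,0],0]]'; python3 st.py; python3 - <<'E'
from h import *
for n in ('side','scene'):
    cam(n,n+'5')
a=cv2.imread('pics/side5.png')[170:395,240:440]; b=cv2.imread('pics/scene5.png')[60:210,290:440]
cv2.imwrite('pics/c5.png',np.hstack([cv2.resize(a,(400,450)),cv2.resize(b,(400,450))]))
E
```

```text
time: 7.82
position: [0.5251, 0.2735, 0.1369]
tool_rot: [0.001, 0.988, -0.152, -0.0]
force: [0.0, -8.2, 2.5]
gripper_width: 0.24
7.8167 [0.5251 0.2735 0.1369] s 0.0714 t -0.0003 [ 0.  -8.2  2.5] [-1.64  0.12 -0.07] 0.23964583329739675
```

View pics/c5.png

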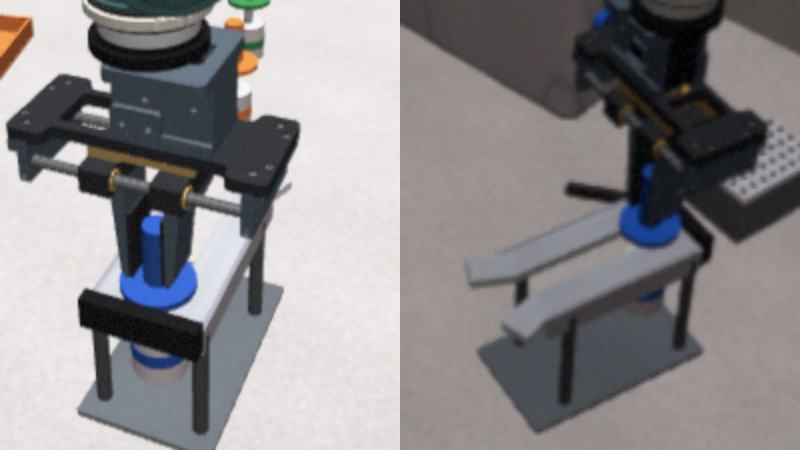

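Both crops show the collar on the lips against the black stop, and the 8 N reaction confirms it. I'll back off 1 mm, lower to seat it and release.

```bash
python3 -m pendant '[[[0,-0.1,0],0],[[0,0,-0.2],0],[[0,0,-0.1],0],[[0,0,0],0],[[0,0,0],0]]'; python3 st.py
```

```text
time: 8.33
position: [0.5251, 0.2733, 0.1337]
tool_rot: [0.0, 0.988, -0.152, -0.0]
force: [0.1, -2.2, -3.0]
gripper_width: 0.231
8.3333 [0.5251 0.2733 0.1337] s 0.0712 t -0.0004 [ 0.1 -2.2 -3. ] [-0.47 -0.03  0.01] 0.231155322446651
```

```bash
python3 -m pendant '[[[0,0,-0.1],0],[[0,0,0],0],[[0,0,0],0]]'; python3 st.py; python3 -m pendant '[[[0,0,0],0],[[0,0,0],0],[[0,0,0],0],[[0,0,0],0],[[0,0,0],0],[[0,0,0],0]]' 0.6; python3 st.py
```

```text
time: 8.58
position: [0.5252, 0.2733, 0.1333]
tool_rot: [0.0, 0.988, -0.152, -0.0]
force: [-3.3, -4.1, 5.4]
gripper_width: 0.231
8.5833 [0.5252 0.2733 0.1333] s 0.0712 t -0.0005 [-3.3 -4.1  5.4] [-0.79  0.54  0.01] 0.2310977009494825
time: 9.08
position: [0.5253, 0.2733, 0.1329]
tool_rot: [-0.0, 0.988, -0.152, 0.0]
force: [0.6, -1.0, -0.7]
gripper_width: 0.594
9.0833 [0.5253 0.2733 0.1329] s 0.0713 t -0.0005 [ 0.6 -1.  -0.7] [-0.05 -0.08 -0.03] 0.5936284760605097
```

Seated (5 N up) and released. Retreating straight up and checking.

```bash
python3 -m pendant '[[[0,0,1],0],[[0,0,2],0],[[0,0,3],0],[[0,0,3],0],[[0,0,3],0],[[0,-2,2],0],[[-1,-3,1],0],[[-1,-3,0],0],[[0,0,0],0],[[0,0,0],0]]'; python3 st.py; python3 - <<'E'
from h import *
d_=np.array([.3007,.9537]);nn=np.array([-.9537,.3007])
for n in ('side','scene','wrist'):
    im,d,X,K,T=cam(n,n+'6')
    hsv=cv2.cvtColor(im,cv2.COLOR_RGB2HSV)
    m=(hsv[...,0]>=105)&(hsv[...,0]<=125)&(hsv[...,1]>150)&(X[...,2]>.105)&(X[...,2]<.2)&(X[...,0]<.62)&(X[...,1]<.36)&(X[...,1]>.15)&(X[...,0]>.4)
    p=X[m]
    if len(p)==0: continue
    top=p[p[:,2]>p[:,2].max()-.006]; v=top[:,:2].mean(0)-[.5033,.2055]
    col=p[p[:,2]<.128]; c=(col.max(0)+col.min(0))/2; w=c[:2]-[.5033,.2055]
    print(n,len(p),'top z',p[:,2].max().round(4),'top s,t',(v@d_).round(4),(v@nn).round(4),'collar',c.round(4),'s,t',(w@d_).round(4),(w@nn).round(4))
    for c,(lo,hi) in dict(orange=(5,18),green=(50,80)).items():
        m=(hsv[...,0]>=lo)&(hsv[...,0]<=hi)&(hsv[...,1]>150)&(X[...,0]>.4)&(X[...,0]<.56)&(X[...,1]<-.05)&(X[...,1]>-.4)&(X[...,2]>.131)&(X[...,2]<.15)
        if m.sum(): print(' ',c,X[m].mean(0).round(4))
a=cv2.imread('pics/side6.png')[170:395,240:440]; b=cv2.imread('pics/scene6.png')[60:210,290:440]
cv2.imwrite('pics/c6.png',np.hstack([cv2.resize(a,(400,450)),cv2.resize(b,(400,450))]))
E
```

```text
time: 9.92
position: [0.5051, 0.1924, 0.284]
tool_rot: [-0.0, 0.988, -0.153, 0.001]
force: [-0.5, -0.1, -1.0]
gripper_width: 0.605
9.9167 [0.5051 0.1924 0.284 ] s -0.012 t -0.0057 [-0.5 -0.1 -1. ] [ 0.01 -0.04 -0.01] 0.6048762661428091
side 1079 top z 0.1726 top s,t 0.0721 0.0017 collar [0.5346 0.284  0.118 ] s,t 0.0843 -0.0063
scene 359 top z 0.174 top s,t 0.0674 -0.0049 collar [0.5266 0.273  0.1229] s,t 0.0713 -0.0019
  orange [ 0.4869 -0.1368  0.136 ]
  green [ 0.4722 -0.314   0.136 ]
wrist 1924 top z 0.1734 top s,t 0.0701 -0.0001 collar [0.5239 0.2738 0.1156] s,t 0.0713 0.0009
```

View pics/c6.png

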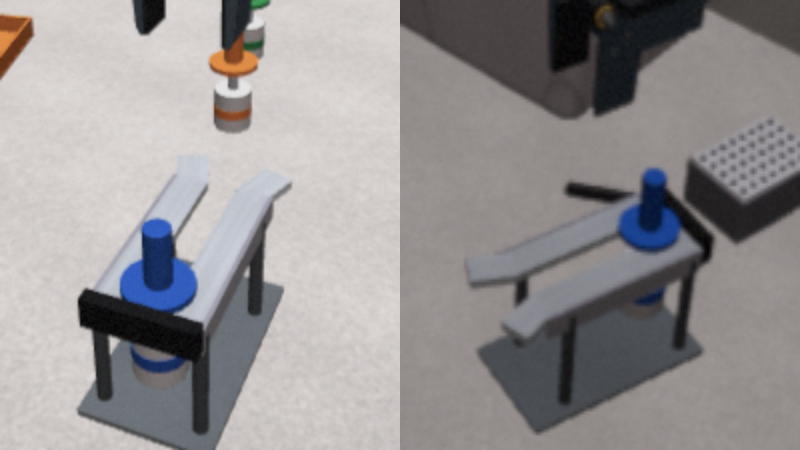

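The carrier hangs upright at the stop, the gripper is clear, and the orange and green carriers have not moved. Handing in.

```bash
python3 -c "
from rig import workorder; print(workorder.sign_off())"
```

```text
the job is handed in; nothing more can be done
None
```

The blue carrier now hangs released against the black stop, and I handed the job in at about 10 s. I gripped it by its post, carried it around the orange carrier and slid its neck in through the flared mouth. I pushed on until the stop pushed back with about 8 N, then lowered the collar onto the lips and retreated upwards.

**Last checks, after retreat:**
- **Along the rail:** the wrist camera put the carrier at 70–71 mm on my rail axis, against 68 mm estimated for home. That agrees with where it met the stop.
- **Across and height:** it was within 1 mm of the slot centre. The top of the post was at about 173 mm, against 171 mm expected.
- **Upright:** it looked upright in both fixed views. I did not measure the tilt angle.
- **Other carriers:** orange and green measured within 1 mm of where they started, in the scene camera.
- **Robot:** clear of everything, with no contact force.

**Disagreements:** the scene and side cameras differed by about 4–7 mm on post positions, with opposite offsets. I relied on the wrist camera and the contact forces instead. The side camera's collar reading was about 13 mm too far along the rail. I put that down to blue pixels being partly hidden or mislabelled, since that camera's post reading was only 4 mm beyond the 68 mm estimate.

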